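# Jack up the wax heater's front and hold it

### The job

The front feet of the blue wax heater are going to be changed: stand the small lever jack on the bench with its saddle centred under the yellow-marked lift point of the heater. Pump the red handle once, all the way down and then fully up again, as a trial lift, then press it all the way down a second time and finish while still holding it down, so that the jack alone holds up the front of the heater. Do not shove the heater about or tip the jack over, and leave the two casts, the cup and the spatula where they are.

Things in the scene. Friction and masses are not known exactly. Their poses are not given: they have to be found in the camera images.
- heater: Wax heater: heavy loose blue box (2 to 3 kg), 160 (own x) by 180 mm (own y), case 12 to 98 mm above the bench on four rubber feet, pink wax pans on top, open steel cover up to 205 mm high along its far (+x) edge. Front = own -x side, with knob, red lamp and lift bracket. Origin: centre of its underside at bench height. Lifted at the bracket it tips about its far feet.
- lift_point (a point): Lift point: centre of the underside of a yellow pad, 32 mm across, under the heater's front bracket, 70 mm above the bench, 115 mm from the heater's origin along its -x, 35 mm in front of its face. The bracket, a dark plate 44 mm wide, stands out 58 mm from the face, top 82 mm high; a yellow disc with a black dot on top marks this point. Same axes as the heater.
- front_feet (a point): Point midway between the undersides of the heater's two front feet, 65 mm from its origin along own -x; at bench height until the front is lifted.
- jack: Small single-stroke lever jack, loose, 0.8 kg: grey base 215 mm (own x, -120 to +95) by 70 mm (own y), 10 mm thick; blue pump block in its middle (x -27 to +28, y -18 to +18, up to 50 mm high); upright ram with saddle at x = +75; red-ended handle slopes up towards -x. Origin: underside of the base, below the centre of the block.
- jack_grip (a point): Where to grasp the jack from above: centre of the blue pump block, 40 mm above the bench when it stands there. The block is 36 mm wide along own y (close the fingers along own y), 55 mm long, its sides free from 10 to 50 mm high. The handle arm runs above it, from 58 mm high towards -x, rising 0.34 mm per mm. Same axes as the jack.
- saddle (a point): Centre of the top of the saddle, a bright disc 30 mm across on the ram, at x = +75 mm, y = 0 of the jack; 58 mm above the bench with the handle up (12 mm below the lift pad). It rises 54 mm per rad of handle, 26 mm in all.
- handle_end (a point): Centre of the top face of the red paddle (36 by 36 mm, 14 mm thick) at the handle's end: press here. Handle up: x = -101, y = 0, z = 104 mm in the jack's frame; fully down: x = -110, z = 47 mm. It swings about a hinge along own y at x = 12, z = 58 mm, 122 mm from the paddle's centre.
- jack_handle (a joint): Pump handle angle: 0 = fully up (sloping up 19 deg), 0.48 rad = fully down against its stop. A spring and the load push it back up as soon as it is let go; pressing the paddle takes about 3 N unloaded and up to about 10 N with the heater on the saddle.
- cast_a: Bystander: plaster dental cast with pink gum and white teeth, about 62 mm across and 35 mm high. Origin: centre of underside.
- cast_b: Bystander: plain yellowish plaster dental cast, about 62 mm across and 35 mm high. Origin: centre of underside.
- cup: Bystander: green lidded coffee cup, 82 mm across and 108 mm high. Origin: centre of underside.
- spatula: Bystander: plaster spatula with wooden handle and wide steel blade, lying flat, 170 mm long along own x.

How it is judged:
By the outcome, as a careful person would: the job done as asked, in the order asked, and still so for the second after the job is handed in, while the arm keeps its last pose, push and grip.
It also fails if it takes over 67 s, if anything falls off the work surface, if the arm or the gripper's body presses on something with over 40 N, if the wrist force passes 120 N, or if a joint passes its speed limit or range.

### The arm

A 7-joint arm with a two-finger parallel gripper is mounted at the origin on the work surface. World frame = base frame: x ahead of the robot, y to its left, z up, the work surface at z = 0. Lengths are in m, angles in rad, forces in N, time in s.
With the tool pointing down it reaches from about 0.4 to 0.85 m from the base axis. Payload 4.5 kg.
Tool frame: the origin (TCP) lies at the very end of the fingers, on their centre line; the grasp point (between the pads) lies 19 mm behind it (tcp_to_grasp is the z of the grasp point in the tool frame, in m); z points along the fingers, y is the line along which they close (so a half turn about z gives the same grasp; the last joint's range is limited). The gripper opens to 88 mm and grips with 3 to 60 N. Pads are 18 mm wide; open, the fingers measure 123 mm over their backs; the gripper's body (75 mm by 187 mm) begins 45 mm behind the grasp point.
Start: joints at [-1.204, 0.689, -0.195, 1.565, 0.157, 0.902, -0.215], TCP at [0.204, 0.591, 0.239] pointing down, gripper open.
Joint ranges: [-3.01, 3.01], [-0.46, 2.08], [-1.47, 1.51], [0.13, 2.56], [-1, 4.14], [0.04, 2.09], [-2.66, 2.66]. Speed limits (rad/s): [2.57, 2.57, 3.14, 3.14, 3.14, 3.14, 3.14].

### API

Orientations are given as a unit quaternion [x, y, z, w].
In Python, from plant import * gives the robot as it stands. The module is installed in compiled form; this text tells all that it offers.
- The arm moves only by the shell command python3 -m jog 'ROWS' [OPENING] [FORCE]. ROWS is JSON, a list that holds one entry, the list of rows, each a list of 6 numbers: the shift along the tool's x, y, z in m, then the turn, a rotation vector about the tool's x, y, z in rad. In form: [[[dx, dy, dz, ax, ay, az], ...]]. A call has 1 to 12 rows; each row shifts and turns the commanded pose from where the row before left it, along the tool's axes as they then stand; what a row does not reach is not made up. A row lasts 1/8 s, in which the tool goes at most 62.5 mm and 10.7 degrees, less where a joint would pass 70% of its speed; a pose out of reach is approached as far as the arm can. A call with a gripper value outside its range is refused whole. OPENING is the finger opening in m, from 0 to 0.0881, set as the call begins (- or left out, the last holds). The fingers move at their own pace and stop on an object; FORCE is the grip in N (left out, the last holds). Time passes only in rows, so rows that do not move let the fingers close. It gives the time, the measured TCP pose, the force, the opening and the grip force at its end, in the units of the state.
- get_state(): the state, without advancing time (a new reading comes with each control period).
- snapshot(name): name is "side" or "top"; returns a dict with "frame" (420x560x3 uint8, red, green, blue), "mtx" (3x3 intrinsics, pixels), "xyz" and "orientation" of the camera in the world. Camera axes: x right, y down, z forward; pixel columns grow to the right and rows downward; lengths in m; the calibration is good to about 2 mm. A picture is of the moment at which its call begins. There is no depth.
- finish_job(): hands the job in; it is judged then, once.
The state is a dict: "clock": time; "q": joint angles; "qd": joint speeds; "joint_torque": joint torques, N m; "tool_pos": TCP position; "eef_rot": TCP orientation; "contact_force": force on the tool from outside, world axes, zero at the start; "moment": the same for the moment, N m; "opening": opening from 0.0 (shut) to 1.0 (fully open); "finger_force": force on a finger pad.
Only numpy, scipy, OpenCV 4.12 (cv2) and the standard library are available. Lean on these libraries where they do the work, as an engineer would, in place of code of your own. Each camera call takes 0.05 s, during which the arm holds its last target. There are 200 camera calls.

## Working session

There is one attempt and no reset: what is moved stays moved. The work goes in short steps, Python scripts to look and compute and a shell command to move; the robot and the scene stay as the last step left them, time stands still between calls to the robot, and variables do not carry over. Pictures are saved under pics/ and viewed, at most 10 in all, crops included, and the job is handed in when it is done.

```bash
mkdir -p pics; cat > h.py <<'E'
from plant import *
import numpy as np, cv2
from scipy.spatial.transform import Rotation as R
def snap(n,f=None):
    s=snapshot(n)
    if f: cv2.imwrite('pics/'+f,s['frame'][:,:,::-1])
    return s
def ray(s,u,v):
    d=np.linalg.inv(np.array(s['mtx']))@[u,v,1]
    return np.array(s['xyz']),R.from_quat(s['orientation']).as_matrix()@d
def onz(s,u,v,z):
    o,d=ray(s,u,v); return o+d*(z-o[2])/d[2]
def tri(s1,p1,s2,p2):
    o1,d1=ray(s1,*p1);o2,d2=ray(s2,*p2)
    t=np.linalg.lstsq(np.c_[d1,-d2],o2-o1,rcond=None)[0]
    a=o1+d1*t[0];b=o2+d2*t[1]; return (a+b)/2,np.linalg.norm(a-b)
E
python3 - <<'E'
from h import *
for n in('side','top'):
    s=snap(n,n+'0.png');print(n,s['mtx'],s['xyz'],s['orientation'])
st=get_state();print(st)
E
```

```text
side [[481.32786752   0.         280.84048042]
 [  0.         481.32786752 208.34322646]
 [  0.           0.           1.        ]] [ 0.06175007 -0.67810609  0.78832023] [ 0.85930246 -0.29367744  0.13359527 -0.39686917]
top [[522.01734792   0.         290.65920986]
 [  0.         522.01734792 207.15782994]
 [  0.           0.           1.        ]] [ 0.45005163 -0.06268942  1.32312444] [ 0.7134387  -0.69938629  0.0304982  -0.03055974]
{'clock': 0.1, 'q': array([-1.20420403,  0.6899144 , -0.19453662,  1.56620407,  0.15728294,
        0.90250585, -0.21508827]), 'qd': array([-0.00074718, -0.00149795, -0.00140383, -0.00230733, -0.00051348,
        0.00019951,  0.00197409]), 'joint_torque': array([-3.92354355e-03, -5.28501248e+01, -1.27168290e+00, -1.53835845e+01,
       -5.25594957e-02,  1.94998298e-03,  3.75908610e-05]), 'tool_pos': array([0.20402396, 0.5901743 , 0.23799132]), 'eef_rot': array([ 1.65586993e-01,  9.86194846e-01, -8.16120484e-04, -8.93384403e-05]), 'contact_force': array([ 0.1732613 , -0.66549756,  0.46275732]), 'moment': array([ 0.05106034, -0.02442883,  0.03777054]), 'finger_force': 0.0, 'opening': 1.0012138637438843}
```

View pics/side0.png

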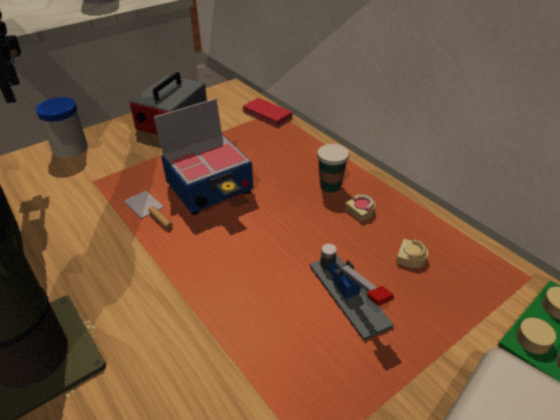

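View pics/top0.png

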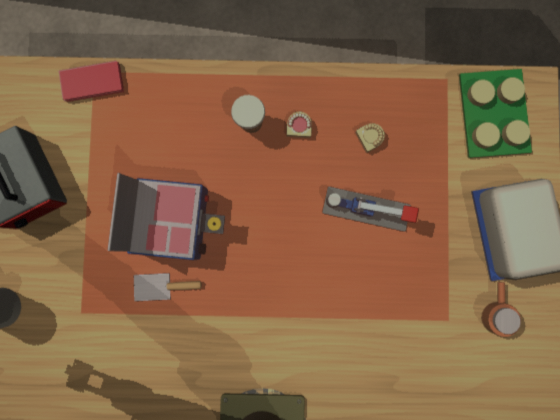

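The top view shows the heater's yellow disc at about (214,224), with its front facing image right. The jack saddle is at (334,200) and the red paddle at (410,213). In the side view these are at (228,186), (328,250) and (380,295).

```bash
cat >> h.py <<'E'
def blobs(s,lo,hi,box,mina=8):
    x0,y0,x1,y1=box
    hsv=cv2.cvtColor(s['frame'],cv2.COLOR_RGB2HSV)[y0:y1,x0:x1]
    m=cv2.inRange(hsv,np.array(lo),np.array(hi))
    c,_=cv2.findContours(m,cv2.RETR_EXTERNAL,cv2.CHAIN_APPROX_NONE)
    out=[]
    for k in sorted(c,key=cv2.contourArea,reverse=True)[:3]:
        if cv2.contourArea(k)<mina: continue
        (cx,cy),wh,a=cv2.minAreaRect(k)
        M=cv2.moments(k); out.append((round(M['m10']/M['m00']+x0,1),round(M['m01']/M['m00']+y0,1),cv2.contourArea(k),np.round(wh,1).tolist(),round(a,1),np.round(cv2.boxPoints(((cx+x0,cy+y0),wh,a)),1).tolist()))
    return out
E
python3 - <<'E'
from h import *
s=snap('side');t=snap('top')
Y=((20,120,100),(35,255,255)); W=((0,0,120),(179,70,255)); RD=((0,190,90),(5,255,255)); RD2=((174,190,90),(179,255,255))
B=((100,100,20),(130,255,255)); G=((0,0,30),(179,90,140))
for nm,i,c,box in [('yel',t,Y,(195,205,235,245)),('yel',s,Y,(205,170,250,205)),
 ('sad',t,W,(322,185,348,215)),('sad',s,W,(312,238,345,270)),
 ('red',t,RD,(395,195,425,228)),('red',s,RD,(360,280,400,310)),
 ('base',t,((0,0,20),(179,110,150)),(310,175,425,240)),
 ('blueheat',t,B,(105,165,215,270)),('block',t,B,(335,190,400,225)),
 ('base s',s,((0,0,20),(179,110,150)),(300,235,400,345))]:
    print(nm,*blobs(i,*c,box),sep='\n  ')
for i,n,b in((t,'t',(100,160,440,250)),(s,'s',(150,140,400,340))):
    cv2.imwrite(f'pics/c_{n}.png',cv2.resize(i['frame'][b[1]:b[3],b[0]:b[2],::-1],None,fx=2.3,fy=2.3,interpolation=cv2.INTER_CUBIC))
E
```

```text
yel
  (213.8, 223.3, 131.5, [13.0, 13.0], 90.0, [[207.0, 217.0], [220.0, 217.0], [220.0, 230.0], [207.0, 230.0]])
yel
  (227.6, 185.7, 71.5, [8.0, 13.0], 90.0, [[221.0, 182.0], [234.0, 182.0], [234.0, 190.0], [221.0, 190.0]])
sad
  (334.0, 198.7, 100.5, [11.0, 11.0], 90.0, [[328.0, 193.0], [339.0, 193.0], [339.0, 204.0], [328.0, 204.0]])
sad
  (328.6, 248.7, 88.0, [9.0, 12.0], 90.0, [[323.0, 244.0], [335.0, 244.0], [335.0, 253.0], [323.0, 253.0]])
red
red
  (380.1, 293.3, 200.5, [13.9, 22.8], 71.6, [[367.0, 290.0], [388.6000061035156, 282.79998779296875], [393.0, 296.0], [371.3999938964844, 303.20001220703125]])
base
  (362.2, 208.3, 1912.0, [85.5, 27.9], 12.5, [[321.6000061035156, 212.8000030517578], [327.6000061035156, 185.60000610351562], [411.1000061035156, 204.10000610351562], [405.0, 231.3000030517578]])
blueheat
block
  (354.9, 202.9, 11.5, [2.0, 7.0], 0.0, [[354.0, 206.0], [354.0, 199.0], [356.0, 199.0], [356.0, 206.0]])
  (348.5, 204.7, 8.0, [3.9, 5.1], 11.3, [[346.0, 206.0], [347.0, 201.0], [350.79998779296875, 201.8000030517578], [349.79998779296875, 206.8000030517578]])
base s
  (351.2, 294.4, 2995.5, [102.9, 40.9], 53.7, [[306.29998779296875, 261.6000061035156], [339.20001220703125, 237.3000030517578], [400.20001220703125, 320.20001220703125], [367.20001220703125, 344.5]])
```

View pics/c_t.png

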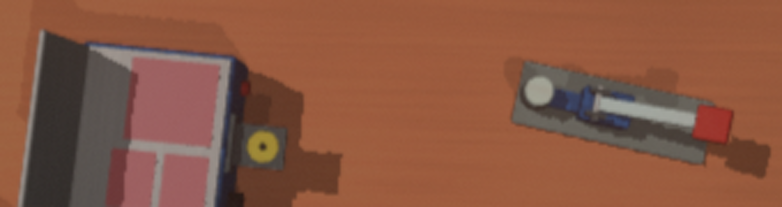

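The crop shows the saddle, the block, the handle and the red paddle centred near full-image (410,214). The heater's top is turned by about 5–6° in the image.

```bash
python3 - <<'E'
from h import *
s=snap('side');t=snap('top')
print('lift',tri(t,(213.8,223.6),s,(227.6,185.7)))
S,e=tri(t,(333.7,198.7),s,(328.8,248.6));print('saddle',S,e, onz(t,333.7,198.7,.058))
P=blobs(t,(0,150,90),(6,255,255),(403,203,420,224));Q=blobs(t,(172,150,90),(179,255,255),(400,200,422,228));print(P,Q)
H,e=tri(t,(410.5,213.7),s,(380,291));print('paddle',H,e,onz(t,410.5,213.7,.104))
# jack base axis from base corners
d=S-H;print('yaw jack paddle->saddle',np.degrees(np.arctan2(d[1],d[0])),np.hypot(*d[:2]))
a=onz(t,321.6,212.8,.01);b=onz(t,327.6,185.6,.01);c=onz(t,405,231.3,.01);d=a-c
print('base',a,b,c,np.degrees(np.arctan2(d[1],d[0])),np.linalg.norm(a-c),np.linalg.norm(a-b))
# heater: line segments on the top
g=cv2.cvtColor(t['frame'],cv2.COLOR_RGB2GRAY)
for l in cv2.createLineSegmentDetector().detect(cv2.resize(g[165:270,105:240],None,fx=3,fy=3,interpolation=cv2.INTER_CUBIC))[0][:,0]:
    p=l.reshape(2,2)/3+[105,165]
    if np.linalg.norm(p[0]-p[1])<20: continue
    A=onz(t,*p[0],.098);Bq=onz(t,*p[1],.098);v=Bq-A
    print(p.round(1).tolist(),round(np.degrees(np.arctan2(v[1],v[0])),1))
E
```

```text
lift (array([0.51432626, 0.12037104, 0.08406988]), np.float64(0.00040137311271628076))
saddle [ 0.58242917 -0.16596606  0.05759025] 6.426817935817655e-05 [ 0.58236072 -0.16591273  0.058     ]
[(410.0, 213.6, 198.0, [15.1, 15.5], 9.5, [[401.0, 220.0], [403.5, 204.8000030517578], [418.5, 207.1999969482422], [415.8999938964844, 222.5]])] []
paddle [ 0.54501048 -0.34047414  0.11181497] 0.0005368485869106038 [ 0.54582676 -0.34245281  0.104     ]
yaw jack paddle->saddle 77.89767867916767 0.1784747254796529
base [ 0.55102145 -0.13976488  0.01      ] [ 0.62043826 -0.15394794  0.01      ] [ 0.50854133 -0.35019263  0.01      ] 78.5868021362656 0.21467277735846182 0.07085091144805229
[[192.2, 258.0], [200.4, 185.5]] -4.4
[[109.5, 250.6], [119.5, 172.7]] -4.4
[[153.6, 254.1], [191.1, 257.8]] -94.4
[[199.4, 185.7], [139.7, 179.8]] 85.5
[[117.0, 174.0], [107.4, 249.4]] 175.6
[[130.6, 251.6], [151.5, 253.8]] -94.8
[[138.3, 183.1], [129.9, 251.0]] 175.5
```

```bash
cat >> h.py <<'E'
def plan(target,yaw_y,n):
    """constant row (xyz in m, turn in rad) repeated n times; yaw_y=deg heading of tool y; also levels the tool"""
    st=get_state();R0=R.from_quat(st['eef_rot'])
    y=np.array([np.cos(np.radians(yaw_y)),np.sin(np.radians(yaw_y)),0]);z=np.array([0,0,-1.])
    R1=R.from_matrix(np.c_[np.cross(y,z),y,z])
    w=(R0.inv()*R1).as_rotvec()/n
    A=sum((R0*R.from_rotvec(w*k)).as_matrix() for k in range(n))
    d=np.linalg.solve(A,np.array(target)-st['tool_pos'])
    print('clock',round(st['clock'],2),'pos',st['tool_pos'].round(4),'F',st['contact_force'].round(1),'open',round(st['opening']*88.1,1),'grip',round(st['finger_force'],1))
    print('n',n,'row',np.r_[d,w].round(5).tolist())
E
python3 - <<'E'
from h import *
plan([.567,-.239,.24],-11.7,22)
E
```

```text
clock 0.3 pos [0.2041 0.5905 0.2385] F [0.4 0.  0. ] open 88.0 grip 0.0
n 22 row [-0.04452, -0.00615, -6e-05, -2e-05, 2e-05, 0.06556]
```

```bash
python3 -m jog '[[[0,0,-0.03,0,0,0],[0,0,-0.03,0,0,0],[-0.0445,-0.0062,0,0,0,0.0656],[-0.0445,-0.0062,0,0,0,0.0656],[-0.0445,-0.0062,0,0,0,0.0656],[-0.0445,-0.0062,0,0,0,0.0656],[-0.0445,-0.0062,0,0,0,0.0656],[-0.0445,-0.0062,0,0,0,0.0656],[-0.0445,-0.0062,0,0,0,0.0656],[-0.0445,-0.0062,0,0,0,0.0656],[-0.0445,-0.0062,0,0,0,0.0656],[-0.0445,-0.0062,0,0,0,0.0656]]]' 0.088 40
python3 -m jog '[[[-0.0445,-0.0062,0,0,0,0.0656],[-0.0445,-0.0062,0,0,0,0.0656],[-0.0445,-0.0062,0,0,0,0.0656],[-0.0445,-0.0062,0,0,0,0.0656],[-0.0445,-0.0062,0,0,0,0.0656],[-0.0445,-0.0062,0,0,0,0.0656],[-0.0445,-0.0062,0.01,0,0,0.0656],[-0.0445,-0.0062,0.02,0,0,0.0656],[-0.0445,-0.0062,0.02,0,0,0.0656],[-0.0445,-0.0062,0.02,0,0,0.0656],[-0.0445,-0.0062,0.02,0,0,0.0656],[-0.0445,-0.0062,0.02,0,0,0.0656]]]'
python3 -c "
from h import *
S=np.array([.5824,-.1659]);a=np.radians(78.3);u=np.array([np.cos(a),np.sin(a)]);g=S-.073*u;print(g)
plan([*g,.15],-11.7,3)"
```

```text
clock: 1.8
tool_pos: [0.5229, 0.2834, 0.2987]
eef_rot: [0.475, 0.88, 0.0, 0.0]
contact_force: [-0.5, 0.1, 0.6]
opening: 0.997
finger_force: 0.0
clock: 3.3
tool_pos: [0.5655, -0.2403, 0.188]
eef_rot: [0.776, 0.63, 0.0, 0.0]
contact_force: [1.0, -0.8, 0.0]
opening: 1.002
finger_force: 0.0
[ 0.56759653 -0.23738327]
clock 3.3 pos [ 0.5655 -0.2403  0.188 ] F [ 1.  -0.8  0. ] open 88.3 grip 0.0
n 3 row [0.00108, 0.00049, 0.01268, 0.00017, -7e-05, -0.00089]
```

```bash
python3 -m jog '[[[0.0033,0.0015,0.03,0,0,-0.002],[0,0,0.03,0,0,0],[0,0,0.025,0,0,0],[0,0,0.02,0,0,0],[0,0,0.015,0,0,0],[0,0,0.01,0,0,0],[0,0,0.01,0,0,0],[0,0,0,0,0,0]]]'
python3 - <<'E'
from h import *
plan([.5676,-.2374,.022],-11.7,2)
s=snap('side');cv2.imwrite('pics/g1.png',cv2.resize(s['frame'][180:380,240:480,::-1],None,fx=3,fy=3))
E
```

```text
clock: 4.3
tool_pos: [0.5675, -0.2359, 0.0482]
eef_rot: [0.775, 0.632, -0.0, -0.0]
contact_force: [-0.0, 0.2, 0.8]
opening: 0.999
finger_force: 0.0
clock 4.3 pos [ 0.5675 -0.2359  0.0482] F [-0.   0.2  0.8] open 88.0 grip 0.0
n 2 row [-0.00072, 0.00023, 0.01311, -0.00043, -0.00012, 0.00055]
```

View pics/g1.png

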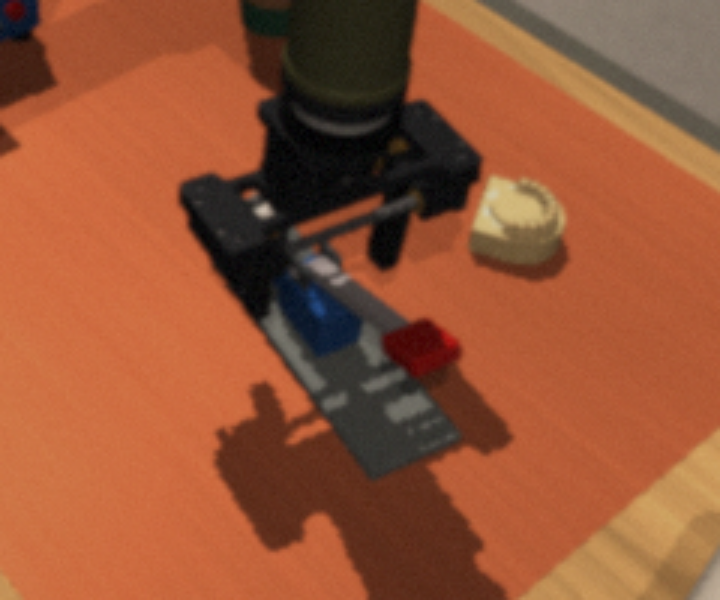

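The fingers straddle the blue block and the handle, and the gripper's body is clear of the arm, so I go down and close.

```bash
python3 -m jog '[[[-0.0014,0.0005,0.013,0,0,0],[0,0,0.013,0,0,0],[0,0,0,0,0,0]]]'; python3 -m jog '[[[0,0,0,0,0,0],[0,0,0,0,0,0],[0,0,0,0,0,0],[0,0,0,0,0,0],[0,0,0,0,0,0],[0,0,0,0,0,0],[0,0,0,0,0,0],[0,0,0,0,0,0]]]' 0.02 45
```

```text
clock: 4.72
tool_pos: [0.5669, -0.2371, 0.0212]
eef_rot: [0.775, 0.632, -0.001, -0.001]
contact_force: [-0.1, -0.1, -0.2]
opening: 0.998
finger_force: 0.0
clock: 5.72
tool_pos: [0.5684, -0.2377, 0.0228]
eef_rot: [0.775, 0.632, 0.0, 0.0]
contact_force: [2.1, 0.5, -0.3]
opening: 0.403
finger_force: 45.0
```

```bash
python3 -m jog '[[[0,0,-0.01,0,0,0],[0,0,-0.015,0,0,0],[0,0,-0.015,0,0,0],[0,0,0,0,0,0]]]'; python3 -c "
from h import *
plan([.5022,-.0372,.062],-4.4,10)"
```

```text
clock: 6.22
tool_pos: [0.569, -0.2381, 0.0645]
eef_rot: [0.775, 0.632, 0.001, 0.001]
contact_force: [-0.2, -0.8, -7.9]
opening: 0.402
finger_force: 45.0
clock 6.22 pos [ 0.569  -0.2381  0.0645] F [-0.2 -0.8 -7.9] open 35.4 grip 45.0
n 10 row [0.01891, -0.00954, 0.00022, 0.00031, 8e-05, -0.01265]
```

```bash
python3 -m jog '[[[0.0095,-0.0048,0,0,0,-0.0063],[0.019,-0.0095,0,0,0,-0.0127],[0.019,-0.0095,0,0,0,-0.0127],[0.019,-0.0095,0,0,0,-0.0127],[0.019,-0.0095,0,0,0,-0.0127],[0.019,-0.0095,0,0,0,-0.0127],[0.019,-0.0095,0,0,0,-0.0127],[0.019,-0.0095,0,0,0,-0.0127],[0.019,-0.0095,0,0,0,-0.0127],[0.019,-0.0095,0,0,0,-0.0127],[0.0095,-0.0048,0,0,0,-0.0063],[0,0,0,0,0,0]]]'; python3 - <<'E'
from h import *
plan([.5022,-.0372,.03],-4.4,3)
s=snap('side');t=snap('top')
for i,b,n in((s,(180,130,400,330),'s'),(t,(180,170,380,260),'t')):
    cv2.imwrite(f'pics/h_{n}.png',i['frame'][b[1]:b[3],b[0]:b[2],::-1])
a=cv2.resize(s['frame'][140:300,190:390,::-1],None,fx=2,fy=2,interpolation=cv2.INTER_CUBIC);b=cv2.resize(t['frame'][150:310,190:390,::-1],None,fx=2,fy=2,interpolation=cv2.INTER_CUBIC)
cv2.imwrite('pics/h.png',np.hstack([a,b]))
print(onz(t,0,0,0)[:2])
E
```

```text
clock: 7.72
tool_pos: [0.5013, -0.035, 0.0627]
eef_rot: [0.733, 0.68, 0.0, -0.0]
contact_force: [-0.7, -0.3, -8.1]
opening: 0.408
finger_force: 45.0
clock 7.72 pos [ 0.5013 -0.035   0.0627] F [-0.7 -0.3 -8.1] open 35.9 grip 45.0
n 3 row [-0.00071, 0.00035, 0.01091, -4e-05, -9e-05, 0.00068]
[1.09684376 0.71473188]
```

View pics/h.png

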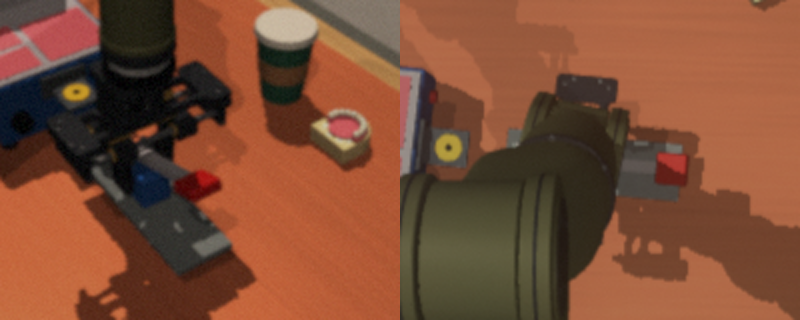

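The side crop shows the jack held level, with the paddle at about (289,232) in the full image. The top view shows the paddle at (326,234), ahead of the yellow disc at (214,224). The arm hides the saddle, so I use the paddle to check the grip.

```bash
cat > pad.py <<'E'
from h import *
def paddle(tb,sb):
    t=snap('top');s=snap('side')
    def c(i,b):
        # top-face centre is used only from the top view; side centroid incl. sides => height check only
        r=blobs(i,(0,150,60),(4,255,255),b)+blobs(i,(172,150,60),(179,255,255),b); return max(r,key=lambda k:k[2])
    T=c(t,tb);S=c(s,sb);return t,T,tri(t,T[:2],s,S[:2])
E
python3 - <<'E'
from pad import *
t,T,p=paddle((314,220,340,250),(275,222,305,242))
print(T,p)
st=get_state();R0=R.from_quat(st['eef_rot'])
h=.104+st['tool_pos'][2]-.0228
P=onz(t,*T[:2],h)
print('paddle',P,'in tool frame',R0.inv().apply(P-st['tool_pos']))
E
```

```text
(325.6, 233.9, 197.0, [14.8, 15.1], 5.7, [[317.6000061035156, 240.8000030517578], [319.1000061035156, 225.6999969482422], [333.8999938964844, 227.1999969482422], [332.3999938964844, 242.1999969482422]]) (array([ 0.4935066 , -0.14210064,  0.13892688]), np.float64(0.0004459651952947706))
paddle [ 0.49313939 -0.14163292  0.14398399] in tool frame [-0.10494516 -0.00063432 -0.08111089]
```

```bash
python3 -m jog '[[[0,0,0.012,0,0,0],[0,0.0,0.012,0,0,0],[0,0,0.0115,0,0,0],[0,0,0,0,0,0]]]'; python3 -c "
from h import *
plan([.5090,.0486,.0265],-4.4,8)"
```

```text
clock: 8.43
tool_pos: [0.5006, -0.0358, 0.0259]
eef_rot: [0.734, 0.68, -0.001, -0.001]
contact_force: [-0.1, 0.0, -7.6]
opening: 0.404
finger_force: 45.0
clock 8.43 pos [ 0.5006 -0.0358  0.0259] F [-0.1  0.  -7.6] open 35.6 grip 45.0
n 8 row [0.01061, 0.00023, -7e-05, -0.0003, -1e-05, 5e-05]
```

```bash
python3 -m jog '[[[0.005,0,-0.0005,0,0,0],[0.0105,0.0003,0,0,0,0],[0.0105,0.0003,0,0,0,0],[0.0105,0.0003,0,0,0,0],[0.0105,0.0003,0,0,0,0],[0.0105,0.0003,0,0,0,0],[0.0105,0.0003,0,0,0,0],[0.0105,0.0003,0,0,0,0],[0.006,0,0,0,0,0],[0,0,0,0,0,0]]]'; python3 - <<'E'
from pad import *
plan([.5090,.0486,.0265],-4.4,1)
t,T,p=paddle((255,210,300,255),(240,185,280,225))
L=blobs(t,(20,120,100),(35,255,255),(195,205,235,245))
st=get_state();P=onz(t,*T[:2],.104+.003)
u=np.array([np.cos(np.radians(85.6)),np.sin(np.radians(85.6))])
print(T[:4],p,'P',P,'saddle',P[:2]+.176*u, L[:1], L and onz(t,*L[0][:2],.082))
E
```

```text
clock: 9.68
tool_pos: [0.51, 0.0489, 0.0277]
eef_rot: [0.733, 0.68, 0.0, -0.0]
contact_force: [0.2, -0.8, -7.8]
opening: 0.403
finger_force: 45.0
clock 9.68 pos [0.51   0.0489 0.0277] F [ 0.2 -0.8 -7.8] open 35.5 grip 45.0
n 1 row [-0.00033, -0.00099, 0.00119, -0.0, -0.0003, 0.00147]
(288.1, 230.2, 185.0, [15.0, 14.5]) (array([ 0.50216494, -0.05712948,  0.10553114]), np.float64(0.0017704372432663256)) P [ 0.50136611 -0.05664536  0.107     ] saddle [0.51486866 0.11883592] [] []
```

```bash
python3 -m jog '[[[0.0005,-0.0005,0.002,0,0,0],[0,0,0.0015,0,0,0],[0,0,0.001,0,0,0],[0,0,0,0,0,0]]]'
```

```text
clock: 10.28
tool_pos: [0.5095, 0.0487, 0.0231]
eef_rot: [0.734, 0.68, -0.0, -0.0]
contact_force: [-0.7, 0.6, -7.9]
opening: 0.403
finger_force: 45.0
```

```bash
python3 -m jog '[[[0,0,0.001,0,0,0],[0,0,0,0,0,0]]]';python3 -m jog '[[[0,0,0.0007,0,0,0],[0,0,0,0,0,0]]]'
```

```text
clock: 10.52
tool_pos: [0.5096, 0.0487, 0.0228]
eef_rot: [0.734, 0.68, 0.0, 0.0]
contact_force: [-1.8, -1.2, 0.9]
opening: 0.402
finger_force: 45.0
clock: 10.78
tool_pos: [0.5096, 0.0487, 0.0227]
eef_rot: [0.734, 0.68, 0.0, 0.0]
contact_force: [-2.1, -0.1, 10.2]
opening: 0.405
finger_force: 45.0
```

```bash
python3 -m jog '[[[0,0,-0.0006,0,0,0],[0,0,0,0,0,0],[0,0,0,0,0,0],[0,0,0,0,0,0],[0,0,0,0,0,0],[0,0,0,0,0,0]]]' 0.088;python3 -m jog '[[[0,0,-0.005,0,0,0],[0,0,-0.01,0,0,0],[0,0,-0.02,0,0,0],[0,0,-0.03,0,0,0],[0,0,-0.04,0,0,0],[0,0,-0.04,0,0,0],[-0.04,0,-0.02,0,0,0],[-0.05,0,0,0,0,0],[-0.05,0,0,0,0,0],[-0.05,0,0,0,0,0],[-0.05,0,0,0,0,0],[-0.05,0,0,0,0,0]]]' 0.0
python3 - <<'E'
from pad import *
t,T,p=paddle((255,210,300,255),(240,185,280,225))
L=blobs(t,(20,120,100),(35,255,255),(195,205,235,245))
P=onz(t,*T[:2],.104)
print(T[:4],p,'P',P,L and onz(t,*L[0][:2],.082))
s=snap('side');cv2.imwrite('pics/p.png',np.hstack([cv2.resize(i['frame'][b:b+150,160:320,::-1],None,fx=2.5,fy=2.5,interpolation=cv2.INTER_CUBIC) for i,b in((s,120),(t,150))]))
E
```

```text
clock: 11.52
tool_pos: [0.5095, 0.0487, 0.0221]
eef_rot: [0.734, 0.68, -0.0, -0.0]
contact_force: [-1.1, -0.3, 0.2]
opening: 0.998
finger_force: 0.0
clock: 13.02
tool_pos: [0.487, -0.2419, 0.1879]
eef_rot: [0.734, 0.68, 0.0, 0.0]
contact_force: [0.5, 0.4, -0.1]
opening: 0.005
finger_force: 0.0
(288.3, 230.9, 182.0, [14.1, 14.8]) (array([ 0.49823382, -0.05607184,  0.10438267]), np.float64(0.0038679879242957634)) P [ 0.49986799 -0.05713049  0.104     ] [0.50707089 0.11628261 0.082     ]
```

View pics/p.png

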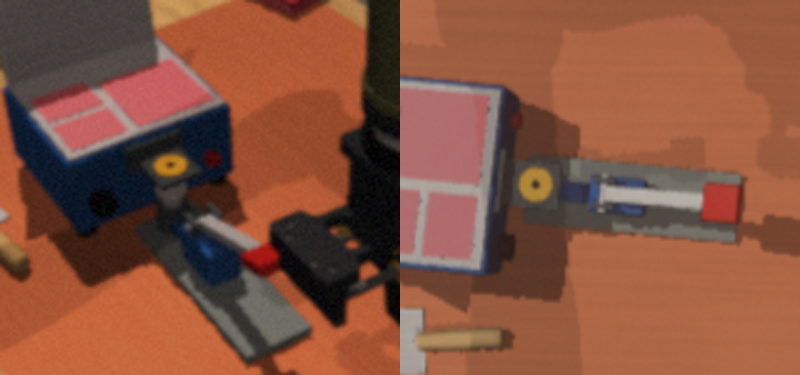

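The crops show the jack standing square under the bracket, with the disc at (214.4,223.2) in the top view. The base's near end has corners at about (296.4,219.6) and (295.2,247.2), and nothing else has been disturbed.

```bash
python3 - <<'E'
from pad import *
t=snap('top')
a=onz(t,296.4,219.6,.01);b=onz(t,295.2,247.2,.01);m=(a+b)/2
u=np.array([np.cos(np.radians(85.6)),np.sin(np.radians(85.6))])
print(a,b,np.linalg.norm(a-b),'saddle by base',m[:2]+.195*u,'lift',onz(t,214.2,223.4,.082))
for yl in((20,100,60),): print([onz(t,*k[:2],.082) for k in blobs(t,yl,(35,255,255),(203,212,228,238))][:1])
for nm,p0,p1,z in(('base1',(226.4,212.8),(296.4,219.6),.01),('base2',(210,238.8),(295.2,247.2),.01)):
    v=onz(t,*p0,z)-onz(t,*p1,z);print(nm,np.degrees(np.arctan2(v[1],v[0])))
E
```

```text
[ 0.53257636 -0.07653108  0.01      ] [ 0.46318516 -0.07483296  0.01      ] 0.06941197019147555 saddle by base [0.51284097 0.11874326] lift [0.51510087 0.11963662 0.082     ]
[]
base1 85.5823984209978
base2 85.5233103016131
```

```bash
python3 -c "
from h import *
plan([.5003,-.0570,.13],-4.4,1)"
```

```text
clock 13.22 pos [ 0.4869 -0.2413  0.1876] F [ 0.9 -0.6 -0.1] open 0.4 grip 0.0
n 1 row [0.18476, -0.00115, 0.05758, 0.00023, 4e-05, -0.00205]
```

```bash
python3 -m jog '[[[0.03,0,0,0,0,0],[0.04,0,0,0,0,0],[0.04,0,0,0,0,0],[0.04,0,0,0,0,0],[0.0345,-0.001,0,0,0,-0.002],[0,0,0.02,0,0,0],[0,0,0.02,0,0,0],[0,0,0.0175,0,0,0],[0,0,0,0,0,0]]]'; python3 -c "
from h import *
plan([.5003,-.0570,.108],-4.4,1)"
```

```text
clock: 14.35
tool_pos: [0.4994, -0.0543, 0.129]
eef_rot: [0.732, 0.681, -0.001, -0.001]
contact_force: [-0.5, 0.4, 0.4]
opening: 0.003
finger_force: 0.0
clock 14.35 pos [ 0.4994 -0.0543  0.129 ] F [-0.5  0.4  0.4] open 0.2 grip 0.0
n 1 row [-0.00264, 0.00117, 0.021, -0.00293, -0.00114, 0.00537]
```

```bash
python3 -m jog '[[[-0.0025,0.001,0.01,0,0,0],[0,0,0.01,0,0,0],[-0.001,0,0.006,0,0,0],[-0.002,0,0.006,0,0,0],[-0.002,0,0.006,0,0,0],[-0.002,0,0.006,0,0,0],[-0.001,0,0.006,0,0,0],[-0.001,0,0.006,0,0,0],[0,0,0,0,0,0]]]'; python3 -m jog '[[[-0.0005,0,0.005,0,0,0],[-0.0005,0,0.005,0,0,0],[0,0,0.005,0,0,0],[0,0,0,0,0,0]]]'
```

```text
clock: 15.48
tool_pos: [0.5009, -0.0673, 0.0734]
eef_rot: [0.733, 0.681, 0.0, -0.0]
contact_force: [0.4, 2.9, 5.9]
opening: 0.007
finger_force: 2.9
clock: 15.98
tool_pos: [0.5008, -0.0682, 0.0586]
eef_rot: [0.733, 0.681, 0.0, -0.0]
contact_force: [-0.2, 2.4, 7.9]
opening: 0.007
finger_force: 3.5
```

```bash
python3 -m jog '[[[0,0,0.004,0,0,0],[0,0,0.004,0,0,0],[0,0,0.003,0,0,0],[0,0,0,0,0,0]]]'; python3 -m jog '[[[0,0,0.0015,0,0,0],[0,0,0,0,0,0]]]'
```

```text
clock: 16.48
tool_pos: [0.5008, -0.0678, 0.0478]
eef_rot: [0.732, 0.681, 0.001, -0.0]
contact_force: [-0.6, 4.0, 8.9]
opening: 0.003
finger_force: 3.7
clock: 16.73
tool_pos: [0.5009, -0.0677, 0.0469]
eef_rot: [0.732, 0.681, 0.001, -0.0]
contact_force: [-0.6, 3.5, 12.9]
opening: 0.001
finger_force: 6.4
```

```bash
python3 -m jog '[[[0,0,0.001,0,0,0],[0,0,0,0,0,0]]]'; python3 - <<'E'
from h import *
s=snap('side');t=snap('top');cv2.imwrite('pics/d1.png',np.hstack([cv2.resize(i['frame'][b:b+150,160:320,::-1],None,fx=2.5,fy=2.5,interpolation=cv2.INTER_CUBIC) for i,b in((s,120),(t,150))]))
E
```

```text
clock: 16.98
tool_pos: [0.5009, -0.0677, 0.0465]
eef_rot: [0.732, 0.681, 0.001, -0.0]
contact_force: [-1.2, 4.5, 19.2]
opening: 0.002
finger_force: 9.4
```

View pics/d1.png

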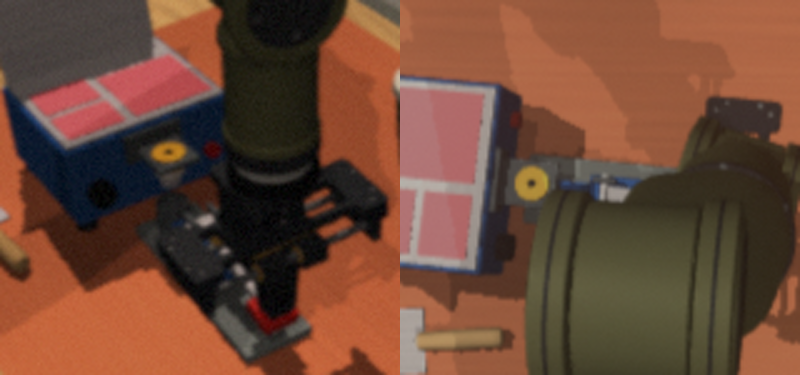

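The handle is at its stop (19 N) and the heater's front is visibly raised: the disc has moved up to (227,180) in the side view. I let it up slowly along the same arc and check that it is fully up.

```bash
python3 -m jog '[[[0,0,-0.004,0,0,0],[0,0,-0.005,0,0,0],[0,0,-0.006,0,0,0],[0.0005,0,-0.006,0,0,0],[0.0005,0,-0.006,0,0,0],[0.001,0,-0.006,0,0,0],[0.001,0,-0.006,0,0,0],[0.002,0,-0.006,0,0,0],[0.002,0,-0.006,0,0,0],[0.002,0,-0.006,0,0,0],[0.001,0,-0.006,0,0,0],[0.001,0,-0.006,0,0,0]]]'; python3 -m jog '[[[0,0,-0.01,0,0,0],[0,0,-0.01,0,0,0],[0,0,0,0,0,0],[0,0,0,0,0,0]]]'
python3 - <<'E'
from pad import *
t,T,p=paddle((255,210,300,255),(240,185,280,225));print(T[:4],p)
plan([.5003,-.0570,.108],-4.4,1)
s=snap('side');cv2.imwrite('pics/u1.png',np.hstack([cv2.resize(i['frame'][b:b+150,160:320,::-1],None,fx=2.5,fy=2.5,interpolation=cv2.INTER_CUBIC) for i,b in((s,120),(t,150))]))
E
```

```text
clock: 18.58
tool_pos: [0.501, -0.0577, 0.1143]
eef_rot: [0.733, 0.68, -0.0, -0.0]
contact_force: [0.5, -0.3, 0.0]
opening: 0.004
finger_force: 0.0
clock: 19.08
tool_pos: [0.5014, -0.0579, 0.1341]
eef_rot: [0.733, 0.68, 0.0, -0.0]
contact_force: [-0.1, 0.0, -0.2]
opening: 0.008
finger_force: 0.0Traceback (most recent call last):
  File "<stdin>", line 2, in <module>
  File "pad.py", line 7, in paddle
    T=c(t,tb);S=c(s,sb);return t,T,tri(t,T[:2],s,S[:2])
  File "pad.py", line 6, in c
    r=blobs(i,(0,150,60),(4,255,255),b)+blobs(i,(172,150,60),(179,255,255),b); return max(r,key=lambda k:k[2])
                                                                                      ~~~^^^^^^^^^^^^^^^^^^^^^
ValueError: max() iterable argument is empty
```

```bash
python3 - <<'E'
from h import *
s=snap('side');t=snap('top');cv2.imwrite('pics/u1.png',np.hstack([cv2.resize(i['frame'][b:b+150,160:320,::-1],None,fx=2.5,fy=2.5,interpolation=cv2.INTER_CUBIC) for i,b in((s,120),(t,150))]))
E
```

```text
(no output)
```

View pics/u1.png

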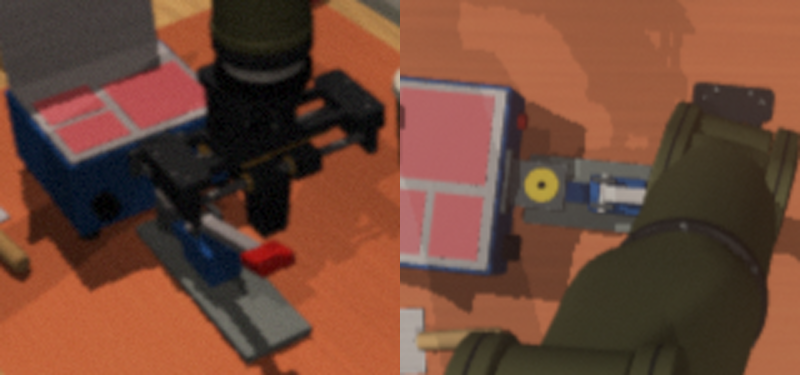

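The handle is fully up again, with the paddle at (267,223) in the side view as before, and the jack has not moved. The disc is at (216.4,223.6) in the top view, so the heater crept about 4 mm, and lifting carries the pad back over the saddle. Second press now.

```bash
python3 -m jog '[[[0,0,0.015,0,0,0],[0,0,0.012,0,0,0],[-0.001,0,0.006,0,0,0],[-0.002,0,0.006,0,0,0],[-0.002,0,0.006,0,0,0],[-0.002,0,0.006,0,0,0],[-0.001,0,0.006,0,0,0],[-0.001,0,0.006,0,0,0],[-0.0005,0,0.005,0,0,0],[-0.0005,0,0.005,0,0,0],[0,0,0.005,0,0,0],[0,0,0,0,0,0]]]'; python3 -m jog '[[[0,0,0.003,0,0,0],[0,0,0.003,0,0,0],[0,0,0.002,0,0,0],[0,0,0,0,0,0]]]'
```

```text
clock: 20.78
tool_pos: [0.5007, -0.0668, 0.0561]
eef_rot: [0.732, 0.681, 0.0, -0.001]
contact_force: [-0.9, 4.0, 7.5]
opening: 0.002
finger_force: 3.6
clock: 21.28
tool_pos: [0.5007, -0.0665, 0.0483]
eef_rot: [0.732, 0.681, 0.001, -0.001]
contact_force: [-1.4, 4.1, 8.0]
opening: 0.006
finger_force: 3.8
```

```bash
python3 -m jog '[[[0,0,0.002,0,0,0],[0,0,0.001,0,0,0],[0,0,0.001,0,0,0],[0,0,0,0,0,0]]]'; python3 -m jog '[[[0,0,0,0,0,0],[0,0,0,0,0,0],[0,0,0,0,0,0],[0,0,0,0,0,0]]]';python3 - <<'E'
from h import *
s=snap('side');t=snap('top');cv2.imwrite('pics/d2.png',np.hstack([cv2.resize(i['frame'][b:b+150,160:320,::-1],None,fx=2.5,fy=2.5,interpolation=cv2.INTER_CUBIC) for i,b in((s,120),(t,150))]))
E
```

```text
clock: 21.78
tool_pos: [0.5008, -0.0663, 0.0462]
eef_rot: [0.732, 0.681, 0.001, -0.0]
contact_force: [-4.7, 4.4, 28.2]
opening: 0.005
finger_force: 13.3
clock: 22.28
tool_pos: [0.5008, -0.0663, 0.0462]
eef_rot: [0.732, 0.681, 0.001, -0.0]
contact_force: [-3.8, 4.5, 27.4]
opening: 0.006
finger_force: 13.2
```

View pics/d2.png

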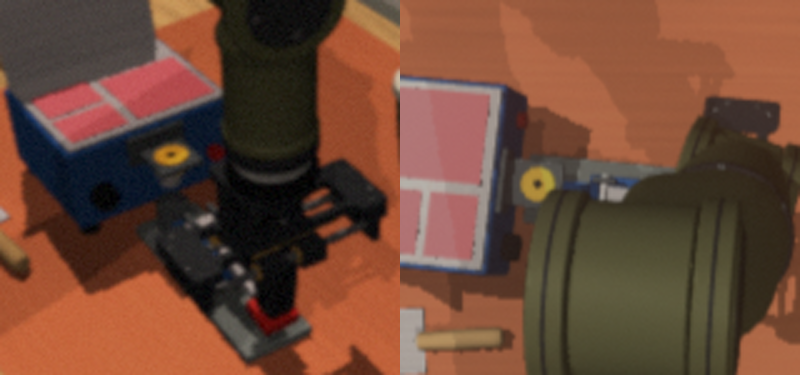

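The second press is held at the stop (27 N), with the front raised, the saddle under the pad and the bystanders untouched. Handing in.

```bash
python3 -c "
from plant import *
print(finish_job())"
```

```text
the job is handed in; nothing more can be done
None
```

I stood the jack under the heater's lift point, pumped it once as a trial, and handed the job in with the handle held down at its stop and the front of the heater raised; during the lifts the heater crept about 4 mm, leaving the pad an estimated 4–5 mm off the saddle's centre.

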